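# Free the passive door of the trap-parts chest

## Task

Free up the passive door of the open-topped aluminium parts chest: first swing its active door (the one whose overlapping strip and little hood cover the bolt) wide open, about square to the chest front, then lift the passive door's flush bolt by its round steel head all the way up. Leave the active door standing open, the bolt up and the passive door shut.

Things in the scene. Friction and masses are not known exactly. Their poses are not given: they have to be found in the camera images.
- chest: Open-topped cast-aluminium chest, 360 mm wide, 170 mm high; lid thrown back. Origin: on the bench, midway along the plane of its two doors on the robot's side; x into the chest, y to the robot's left. Doors 162 wide, 12 thick, top edge 168 mm high, like handles. The left one is active: alone it has a strip along its free edge, rising 34 mm above the top edge to a flat hood over the bolt.
- active_pull (a point): Grip point on the active door's handle, an upright 12 mm steel bar, centre 35 mm off the door's face: 165 mm above the bench, 15 mm below the bar's top; bar clear to 35 mm below the point and 27 mm each way along the door. Axes turn with the door; door closed: x into the chest (square to the door), y along it to the hinge, z up. The upright hinge axis is at x +41, y +113 mm from the point.
- active_leaf (a joint): Opening of the active door in rad: 0 closed, 1.57 square to the chest front, stop at 1.75. Its free edge swings towards the robot and round to the robot's left (clockwise seen from above). It starts closed or just ajar (under 0.1), needs about 2 N at the handle and stays where it is left.
- bolt_head (a point): Centre of the flush bolt's head: upright steel cylinder 16 mm across, 24 mm tall, on the passive door's top edge, 12 mm from its free edge. Bolt down: 182 mm above the bench, 14 mm above the door's top edge. The hood of the closed active door lies 4 mm above the head and blocks it. Passive door shut: x into the chest, y along the doors to the robot's left, z up.
- flush_bolt (a joint): Lift of the flush bolt in m: 0 down (it locks the passive door into the sill), 0.030 fully up at its stop. It slides straight up with about 3.5 N and stays where it is left.
- passive_leaf (a joint): Opening of the passive (right) door in rad: 0 shut, as it starts and must stay. It is held by the bolt while that is down and by hinge friction after.

How it is judged:
By the outcome, as a careful person would: the job done as asked, in the order asked, and still so for the second after the job is handed in, with the robot touching nothing.
It also fails if it takes over 45 s, if anything falls off the work surface, if the arm or the gripper's body presses on something with over 40 N, if the wrist force passes 120 N, or if a joint passes its speed limit or range.

## Robot

A 6-joint arm with a two-finger parallel gripper is mounted at the origin on the work surface. World frame = base frame: x ahead of the robot, y to its left, z up, the work surface at z = 0. Lengths are in m, angles in rad, forces in N, time in s.
With the tool pointing down it reaches from about 0.275 to 0.85 m from the base axis. Payload 5.2 kg.
Tool frame: the origin (TCP) lies at the very end of the fingers, on their centre line; the grasp point (between the pads) lies 19 mm behind it; y points along the fingers, z is the direction in which the jaws open and shut, and the axes are right-handed (so a half turn about y gives the same grasp; the last joint's range is limited). The gripper opens to 85 mm and grips with 20 to 120 N. Pads are 22 mm wide; open, the fingers measure 114 mm over their backs; the gripper's body (76 mm by 85 mm) begins 54 mm behind the grasp point. The pads swing forward as they close: fully open they stand 13 mm farther back than shut.
Start: joints at [0.903, 0.259, 1.535, -0, 1.348, -0.203], TCP at [0.247, 0.492, 0.231] pointing down, gripper open.
Joint ranges: [-3.14, 3.14], [-0.91, 2.08], [0.19, 2.58], [-1.22, 4.36], [0.22, 2.71], [-3.12, 3.12]. Speed limits (rad/s): [2.57, 2.57, 3.14, 3.14, 3.14, 3.14].

## Interface

Orientations are given as a rotation vector (axis times angle).
In Python, from cell import env gives the robot as it stands.
- The arm moves only by the tool move_arm, never from a script. Its argument "series" is a list that holds one entry, the list of rows, each a list of 7 numbers: the shift along the tool's x, y, z in cm, then the turn, a rotation vector about the tool's x, y, z in degrees, then the opening, from 0 (shut) to 1 (fully open). In form: [[[tx, ty, tz, wx, wy, wz, fingers], ...]]. A call has 1 to 8 rows; each row is the pose to reach, as a shift and turn from the pose commanded when the call began, along the tool's axes at that moment; what a row does not reach only later rows make up. A row lasts 1/12 s, in which the tool goes at most 41.7 mm and 7.16 degrees, less where a joint would pass 70% of its speed; a pose out of reach is approached as far as the arm can. A call with a gripper value outside its range is refused whole. The fingers move at their own pace and stop on an object; the grip force is fixed at half the most. Time passes only in rows, so rows that repeat a pose let the fingers close. It gives the time, the measured TCP pose, the force and the opening at its end, in the units of the state.
- env.get_state(): the state, without advancing time (a new reading comes with each control period).
- env.grab_frame(name): name is "scene" or "side" or "wrist"; returns the picture (400x640x3 uint8, red, green, blue); there is no depth.
- env.calibration(name): a dict with "mtx" (3x3 intrinsics, pixels), "R" (3x3) and "t" (3): a world point X has camera coordinates R X + t. Camera axes: x right, y down, z forward; pixel columns grow to the right and rows downward; lengths in m; the calibration is good to about 2 mm. A picture is of the moment at which its call begins: read the wrist's pose just before it. calibration takes no time and is no camera call; for the wrist camera it gives the pose at the moment of the call.
- env.finish_job(): hands the job in, once; it reports no verdict.
The state is a dict: "time": time; "joint_positions": joint angles; "joint_vel": joint speeds; "joint_efforts": joint torques, N m; "ee_pos": TCP position; "ee_rot": TCP orientation; "contact_force": force on the tool from outside, world axes, zero at the start; "moment": the same for the moment, N m; "finger_gap": finger opening in m.
Only numpy, scipy, OpenCV 4.12 (cv2) and the standard library are available. Lean on these libraries where they do the work, as an engineer would, in place of code of your own. Each camera call takes 0.05 s, during which the arm holds its last target.

## Working session

There is one attempt and no reset: what is moved stays moved. The work goes in short steps, Python scripts to look and compute and a tool call to move; the robot and the scene stay as the last step left them, time stands still between calls to the robot, and variables do not carry over. Pictures are saved under pics/ and viewed, and the job is handed in when it is done.

Besides the shell and the picture viewer there is one more tool, called as name([rows], argument=value, ...), one row to a line, values as JSON. move_arm: Moves the arm, as the interface text tells. Its arguments: {"type":"object","properties":{"series":{"type":"array"}},"required":["series"]}

```bash
mkdir -p pics; python3 - <<'E'
from cell import env
import cv2
for n in("scene","side","wrist"):
    c=env.calibration(n)
    im=env.grab_frame(n); cv2.imwrite(f"pics/{n}0.png",im[:,:,::-1])
    print(n,c["mtx"].round(1).tolist(),c["R"].round(3).tolist(),c["t"].round(3).tolist())
print(env.get_state())
E
ls
```

```text
scene [[396.6, 0.0, 320.7], [0.0, 396.6, 198.2], [0.0, 0.0, 1.0]] [[0.721, 0.693, 0.008], [0.509, -0.522, -0.684], [-0.47, 0.497, -0.73]] [-0.499, -0.25, 1.185]
side [[396.8, 0.0, 318.7], [0.0, 396.8, 202.4], [0.0, 0.0, 1.0]] [[0.879, -0.477, -0.009], [-0.357, -0.646, -0.675], [0.316, 0.596, -0.738]] [-0.547, 0.349, 0.543]
wrist [[301.6, 0.0, 315.5], [0.0, 301.6, 197.1], [0.0, 0.0, 1.0]] [[0.448, 0.894, -0.002], [0.846, -0.423, 0.324], [0.289, -0.147, -0.946]] [-0.548, -0.041, 0.381]
{'time': 0.15, 'joint_positions': array([ 9.03202621e-01,  2.59193300e-01,  1.53580083e+00,  1.68475462e-05,
        1.34799097e+00, -2.02822512e-01]), 'joint_vel': array([ 0.00023127, -0.00341348, -0.00285628,  0.00116993, -0.00158702,
       -0.00161971]), 'joint_efforts': array([ 1.06703013e-03, -4.46387637e+01, -2.90819693e+01, -3.48196918e-04,
        8.21795751e-03,  5.21709353e-06]), 'ee_pos': array([0.24626234, 0.49135834, 0.23066852]), 'ee_rot': array([-1.5411604 ,  0.36497702, -0.36402431]), 'contact_force': array([-0.57658508,  0.53840894,  0.0740532 ]), 'moment': array([ 0.00570704, -0.03510655, -0.01824055]), 'finger_gap': 0.08549060142058436}
pics
```

View pics/scene0.png

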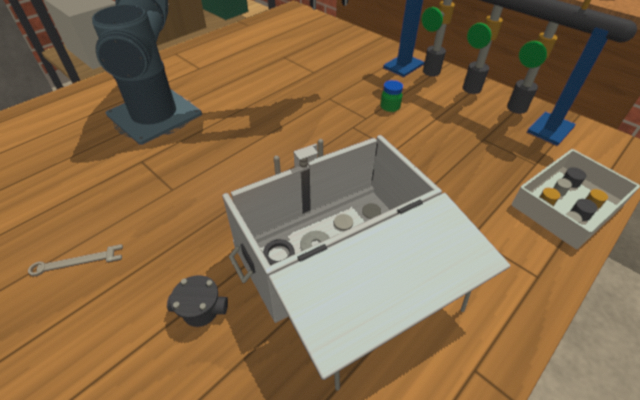

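View pics/side0.png

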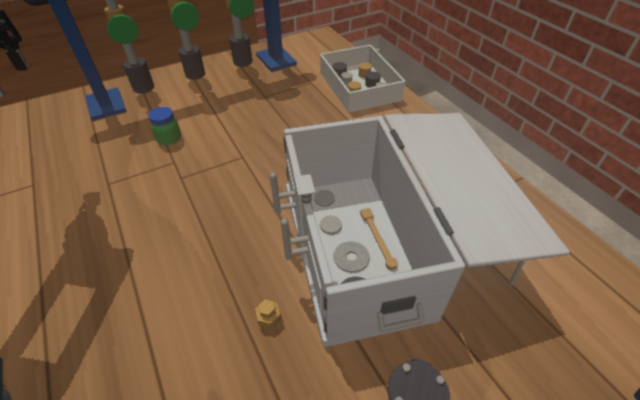

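View pics/wrist0.png

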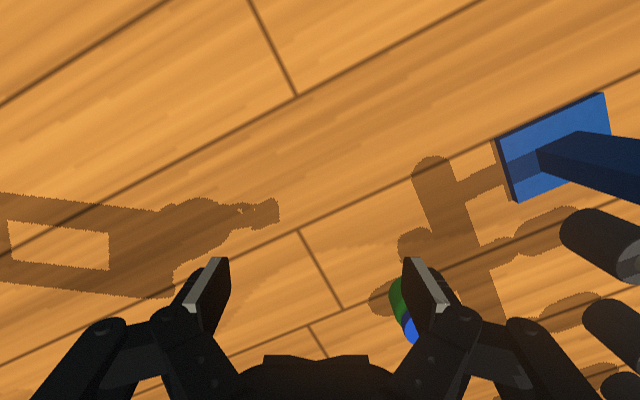

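```bash
python3 - <<'E'
import cv2
a=cv2.imread("pics/scene0.png")[120:250,210:450]; cv2.imwrite("pics/sc.png",cv2.resize(a,None,fx=3.3,fy=3.3,interpolation=cv2.INTER_CUBIC))
a=cv2.imread("pics/side0.png")[110:340,255:475]; cv2.imwrite("pics/sd.png",cv2.resize(a,None,fx=2.6,fy=2.6,interpolation=cv2.INTER_CUBIC))
E
```

```text
(no output)
```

View pics/sc.png

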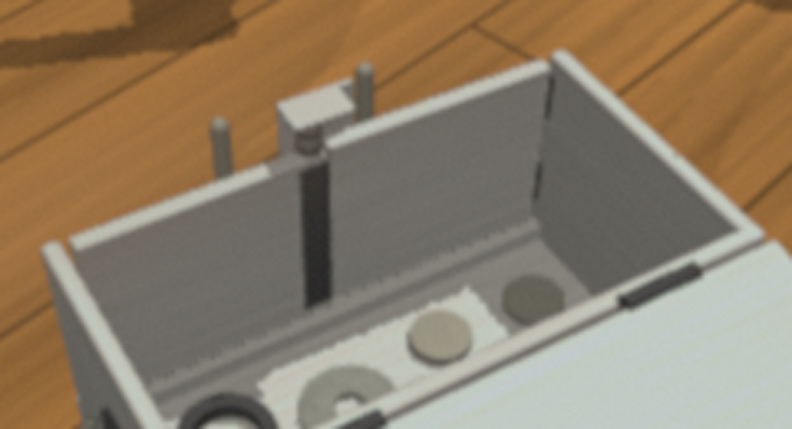

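View pics/sd.png

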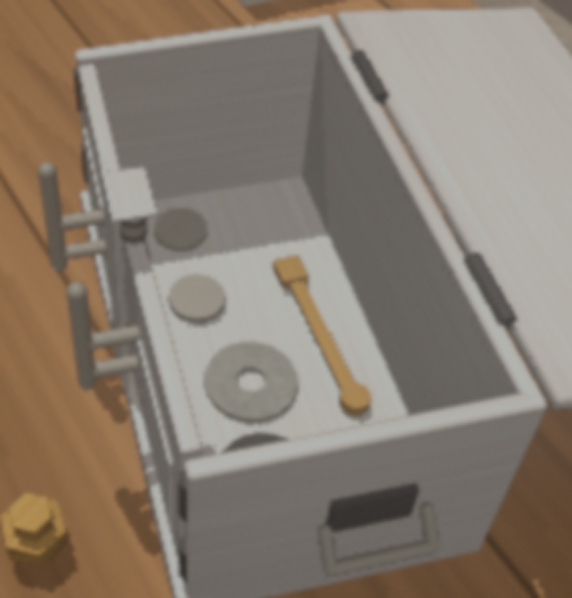

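```bash
cat > h.py <<'E'
import numpy as np
from cell import env
def ray(n,p):
    c=env.calibration(n);R=np.array(c["R"]);t=np.array(c["t"])
    d=R.T@np.linalg.inv(c["mtx"])@np.array([p[0],p[1],1.]);return -R.T@t,d/np.linalg.norm(d)
def pl(n,p,z):
    o,d=ray(n,p);return o+d*(z-o[2])/d[2]
def tri(n1,p1,n2,p2):
    o,d=ray(n1,p1);q,e=ray(n2,p2)
    s=np.linalg.lstsq(np.c_[d,-e],q-o,rcond=None)[0];a=o+s[0]*d;b=q+s[1]*e
    return (a+b)/2,np.linalg.norm(a-b)
def proj(n,X):
    c=env.calibration(n);v=c["mtx"]@(np.array(c["R"])@X+np.array(c["t"]));return v[:2]/v[2]
E
python3 - <<'E'
from h import *
np.set_printoptions(precision=4,suppress=True)
S=lambda u,v:(210+u/3.3-.35,120+v/3.3-.35)
D=lambda u,v:(255+u/2.6-.3,110+v/2.6-.3)
for nm,s,d,z in [("act",S(365,66),D(47,168),.18),("pas",S(219,121),D(77,287),.18),("fl corner",S(560,50),D(78,53),.17),("fr corner",S(48,245),D(186,466),.17),("br corner",S(175,429),D(543,405),.17),("bl",S(762,235),D(330,18),.17),
 ("hood c",S(315,105),D(130,193),.202)]:
    print(nm,tri("scene",s,"side",d),pl("scene",s,z)[:2],pl("side",d,z)[:2])
E
```

```text
act (array([0.5919, 0.1007, 0.1772]), np.float64(1.2714739221682194e-05)) [0.5944 0.0982] [0.5909 0.0979]
pas (array([0.5663, 0.0006, 0.1781]), np.float64(0.0005364526405769848)) [ 0.5682 -0.0011] [ 0.5657 -0.0006]
fl corner (array([0.6642, 0.2092, 0.1691]), np.float64(0.0001633119420236803)) [0.6649 0.2081] [0.6637 0.2082]
fr corner (array([ 0.5671, -0.1275,  0.1682]), np.float64(0.004032132387735932)) [ 0.5696 -0.1305] [ 0.5668 -0.1261]
br corner (array([ 0.7343, -0.1841,  0.1961]), np.float64(0.02009055563383667)) [ 0.7159 -0.1628] [ 0.7494 -0.185 ]
bl (array([0.8501, 0.157 , 0.1678]), np.float64(2.9548122223511618e-05)) [0.8508 0.1548] [0.8481 0.1545]
hood c (array([0.6174, 0.0321, 0.2018]), np.float64(0.0005076117856964126)) [0.6177 0.0316] [0.6174 0.0323]
```

```bash
python3 - <<'E'
from h import *
from scipy.spatial.transform import Rotation as Ro
np.set_printoptions(precision=4,suppress=True)
s=env.get_state();M=Ro.from_rotvec(s["ee_rot"]).as_matrix();print(M)
for p in [(405,65),(550,128)]: print(pl("scene",p,0),pl("side",p,0))
for p in [(392,95)]: print("jar",pl("scene",p,.05))
for p in [(105,103),(168,130),(268,312),(293,318)]: print(pl("side",p,0))
E
```

```text
[[ 0.8939 -0.0009  0.4482]
 [-0.4482 -0.0011  0.8939]
 [-0.0003 -1.     -0.0014]]
[0.3611 0.7736 0.    ] [1.221  0.5345 0.    ]
[0.8785 0.7694 0.    ] [1.351  0.0912 0.    ]
jar [0.4874 0.5175 0.05  ]
[0.3582 0.7769 0.    ]
[0.483  0.5655 0.    ]
[ 0.5059 -0.0313  0.    ]
[ 0.5388 -0.062   0.    ]
```

move_arm([
  [[3.7, -0.2, -1.5, 0, -2, 0, 0.4], [7.4, -0.4, -3, 0, -4, 0, 0.4], [11.1, -0.6, -4.5, 0, -6, 0, 0.4], [14.8, -0.8, -6, 0, -8, 0, 0.4], [18.5, -1, -7.5, 0, -10.6, 0, 0.4], [22.2, -1, -9, 0, -10.6, 0, 0.4], [25.9, -1, -10.5, 0, -10.6, 0, 0.4], [29.6, -1, -12, 0, -10.6, 0, 0.4]],
])

```text
time: 0.82
ee_pos: [0.4581, 0.25, 0.2412]
ee_rot: [-1.56, 0.22, -0.219]
contact_force: [0.5, 0.4, 0.1]
finger_gap: 0.0338
```

move_arm([
  [[3, 0, -2.5, 0, 0, 0, 0.4], [6, 0, -5, 0, 0, 0, 0.4], [9, 0, -7.5, 0, 0, 0, 0.4], [11, 0, -10.0, 0, 0, 0, 0.4], [12, 0, -10.8, 0, 0, 0, 0.4], [12, 0, -10.8, 0, 0, 0, 0.4]],
])

```text
time: 1.32
ee_pos: [0.5441, 0.112, 0.2407]
ee_rot: [-1.56, 0.223, -0.223]
contact_force: [0.7, 0.5, -0.2]
finger_gap: 0.0341
```

```bash
python3 - <<'E'
from h import *
import cv2
from scipy.spatial.transform import Rotation as Ro
s=env.get_state();M=Ro.from_rotvec(s["ee_rot"]).as_matrix();print(s["ee_pos"],M.round(3),s["joint_positions"])
c=env.calibration("wrist");print((-c["R"].T@c["t"]).round(3))
np.savez("w1.npz",**{k:np.array(v) for k,v in c.items()})
im=env.grab_frame("wrist");cv2.imwrite("pics/w1.png",im[:,:,::-1])
print(proj("wrist",np.array([.592,.0995,.18])))
E
```

```text
[0.54414981 0.11200815 0.24071869] [[ 0.96  -0.     0.28 ]
 [-0.28  -0.001  0.96 ]
 [-0.    -1.    -0.001]] [ 2.64571919e-03  2.62865074e-01  1.50598647e+00 -6.67748357e-04
  1.37315805e+00 -1.28412800e+00]
[0.463 0.135 0.383]
[316.12622452 276.55805717]
```

View pics/w1.png

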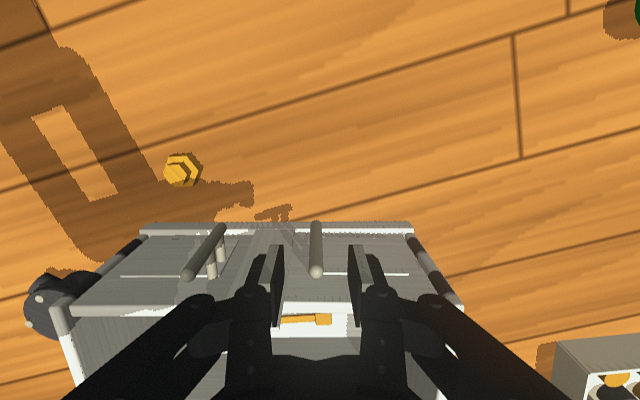

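```bash
python3 - <<'E'
from h import *
for p in [(316,271),(316,277),(188,273)]: print(pl("wrist",p,.18))
E
```

```text
[0.58714957 0.1008031  0.18      ]
[0.59235878 0.09929304 0.18      ]
[0.56104289 0.00442398 0.18      ]
```

move_arm([
  [[2.4, 0, 0.1, 0, 0, 0, 0.4], [4.8, 0, 0.1, 0, 0, 0, 0.4], [4.8, 0, 0.1, 0, 0, 0, 0.4], [4.8, 3, 0.1, 0, 0, 0, 0.4], [4.8, 6, 0.1, 0, 0, 0, 0.4], [4.8, 9, 0.1, 0, 0, 0, 0.4], [4.8, 9.4, 0.1, 0, 0, 0, 0.4], [4.8, 9.4, 0.1, 0, 0, 0, 0.4]],
])

```text
time: 2.03
ee_pos: [0.5867, 0.104, 0.1455]
ee_rot: [-1.56, 0.223, -0.214]
contact_force: [-0.3, -0.6, 1.5]
finger_gap: 0.0342
```

```bash
python3 - <<'E'
from h import *
import cv2
im=env.grab_frame("wrist");cv2.imwrite("pics/w2.png",im[:,:,::-1])
print(env.get_state()["ee_pos"],env.get_state()["contact_force"])
E
```

```text
[0.58844751 0.10379861 0.1475826 ] [-0.23668561  0.1424606   0.21660168]
```

View pics/w2.png

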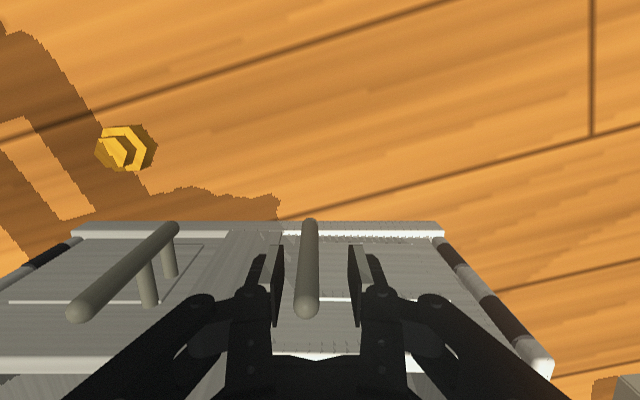

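move_arm([
  [[0.3, 0.2, -0.3, 0, 0, 0, 0.4], [0.3, 0.2, -0.3, 0, 0, 0, 0.3], [0.3, 0.2, -0.3, 0, 0, 0, 0.0], [0.3, 0.2, -0.3, 0, 0, 0, 0.0], [0.3, 0.2, -0.3, 0, 0, 0, 0.0], [0.3, 0.2, -0.3, 0, 0, 0, 0.0]],
])

```text
time: 2.58
ee_pos: [0.592, 0.0981, 0.1473]
ee_rot: [-1.56, 0.218, -0.222]
contact_force: [-2.1, -2.8, 5.5]
finger_gap: 0.0103
```

```bash
python3 - <<'E'
from h import *
import cv2
im=env.grab_frame("wrist");cv2.imwrite("pics/w3.png",im[:,:,::-1])
s=env.get_state();print(s)
E
```

```text
{'time': 2.6333, 'joint_positions': array([-2.09905694e-02,  4.11195045e-01,  1.52955978e+00, -1.00128256e-03,
        1.19822095e+00, -1.31129389e+00]), 'joint_vel': array([-0.00023338, -0.0002338 ,  0.0023558 ,  0.00076829,  0.00022004,
       -0.00029665]), 'joint_efforts': array([ 1.21855158e+00, -4.80299950e+01, -2.59390247e+01,  7.98467249e-01,
       -6.19404092e-01,  1.76575169e-03]), 'ee_pos': array([0.59203573, 0.09806503, 0.14723328]), 'ee_rot': array([-1.56020388,  0.21776804, -0.22203558]), 'contact_force': array([-1.61327557, -2.53045283,  6.17159836]), 'moment': array([-0.43698538,  0.27708961, -0.05078177]), 'finger_gap': 0.009983281235729483}
```

View pics/w3.png

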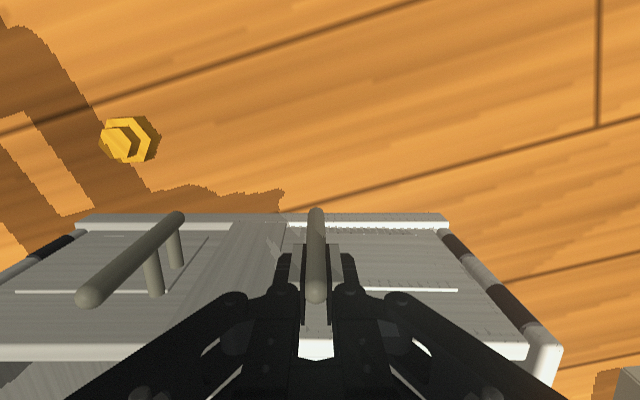

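move_arm([
  [[-1.06, 0, 0.45, 0, 5.5, 0, 0], [-2.08, 0, 0.99, 0, 11, 0, 0], [-3.04, 0, 1.63, 0, 16.5, 0, 0], [-3.93, 0, 2.36, 0, 22, 0, 0], [-3.93, 0, 2.36, 0, 22, 0, 0]],
])

```text
time: 3.05
ee_pos: [0.5607, 0.1338, 0.1472]
ee_rot: [-1.505, 0.519, -0.524]
contact_force: [0.7, 1.5, 6.1]
finger_gap: 0.0101
```

```bash
python3 - <<'E'
from h import *
import cv2
im=env.grab_frame("side");cv2.imwrite("pics/s4.png",im[:,:,::-1])
s=env.get_state();print(s["ee_pos"],s["contact_force"],s["moment"])
E
```

```text
[0.56104504 0.13321383 0.14720774] [0.18245389 1.17342677 7.81146273] [ 0.26377476  0.00625363 -0.07042662]
```

View pics/s4.png

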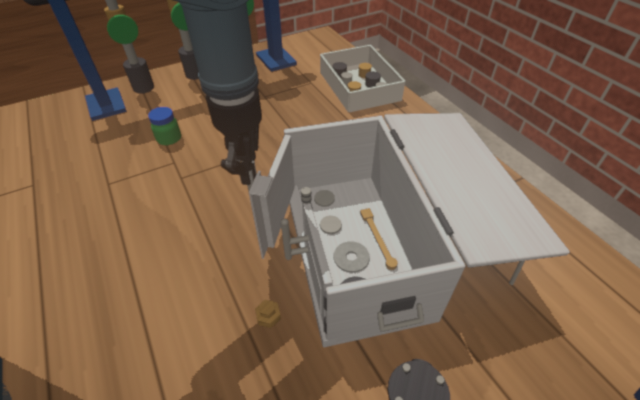

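move_arm([
  [[-1.06, 0, 0.45, 0, 5.5, 0, 0], [-2.08, 0, 0.99, 0, 11, 0, 0], [-3.04, 0, 1.63, 0, 16.5, 0, 0], [-3.93, 0, 2.36, 0, 22, 0, 0], [-4.75, 0, 3.17, 0, 27.5, 0, 0], [-5.49, 0, 4.06, 0, 33, 0, 0], [-6.14, 0, 5.01, 0, 38.5, 0, 0], [-6.7, 0, 6.02, 0, 44, 0, 0]],
])

```text
time: 3.77
ee_pos: [0.5477, 0.2202, 0.1472]
ee_rot: [-1.267, 1.102, -1.112]
contact_force: [7.8, -5.5, 2.1]
finger_gap: 0.0099
```

move_arm([
  [[-1.06, 0, 0.45, 0, 5.5, 0, 0], [-2.08, 0, 0.99, 0, 11, 0, 0], [-3.04, 0, 1.63, 0, 16.5, 0, 0], [-3.93, 0, 2.36, 0, 22, 0, 0], [-4.1, 0, 2.5, 0, 23, 0, 0], [-4.1, 0, 2.5, 0, 23, 0, 0]],
])

```text
time: 4.27
ee_pos: [0.5676, 0.2643, 0.1472]
ee_rot: [-1.069, 1.392, -1.402]
contact_force: [7.3, -3.0, 3.9]
finger_gap: 0.01
```

```bash
python3 - <<'E'
from h import *
import cv2
for n in("side","scene"):
  im=env.grab_frame(n);cv2.imwrite(f"pics/{n}5.png",im[:,:,::-1])
s=env.get_state();print(s["ee_pos"],s["contact_force"],s["moment"],s["joint_positions"])
E
```

```text
[0.56753785 0.26413137 0.14726471] [ 8.57793534 -1.98099032  3.700633  ] [-0.38262625 -0.95180519  0.06658864] [ 0.25890552  0.45181382  1.4648552  -0.00233064  1.21741859  0.51901335]
```

View pics/side5.png

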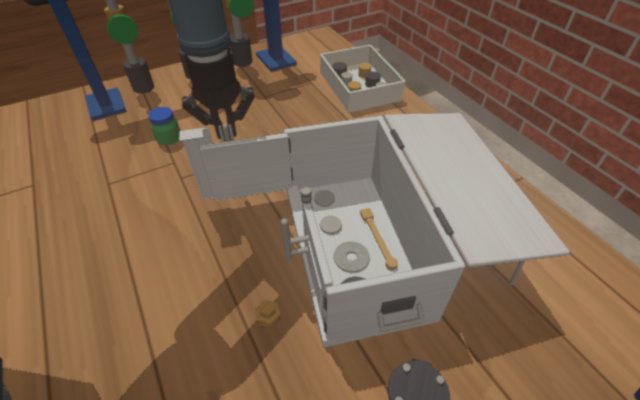

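View pics/scene5.png

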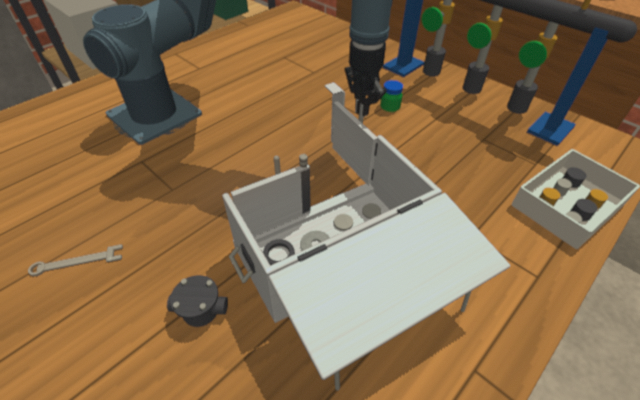

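move_arm([
  [[0, 0, 0, 0, 0, 0, 0.2], [0, 0, 0, 0, 0, 0, 0.4], [0, 0, 0, 0, 0, 0, 0.4], [0, -3, 0, 0, 0, 0, 0.4], [0, -6, 0, 0, 0, 0, 0.4], [0, -10, 0, 0, 0, 0, 0.4], [0, -11, 0, 0, 0, 0, 0.4], [0, -11, 0, 0, 0, 0, 0.4]],
])

```text
time: 5.03
ee_pos: [0.5651, 0.2657, 0.2599]
ee_rot: [-1.067, 1.395, -1.4]
contact_force: [0.2, -0.2, 0.1]
finger_gap: 0.034
```

```bash
python3 - <<'E'
from h import *
import cv2
for n,(x,y) in (("side",(270,150)),("scene",(250,120))):
  im=env.grab_frame(n);cv2.imwrite(f"pics/{n}6.png",im[:,:,::-1])
  cv2.imwrite(f"pics/{n}6c.png",cv2.resize(im[y:y+100,x:x+100,::-1],None,fx=6,fy=6,interpolation=cv2.INTER_CUBIC))
s=env.get_state();print(s["ee_pos"],s["contact_force"],s["moment"],s["joint_positions"])
E
```

```text
[0.56309153 0.26508032 0.25504117] [ 0.01844043  0.25349286 -0.84939576] [0.00269831 0.04914387 0.0034763 ] [2.60930707e-01 3.76563063e-01 1.31101795e+00 1.16969537e-04
 1.45424061e+00 5.22378645e-01]
```

View pics/side6c.png

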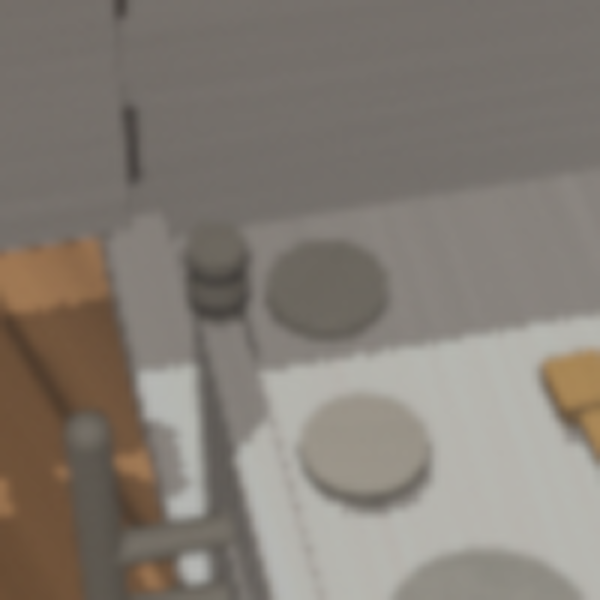

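View pics/scene6c.png

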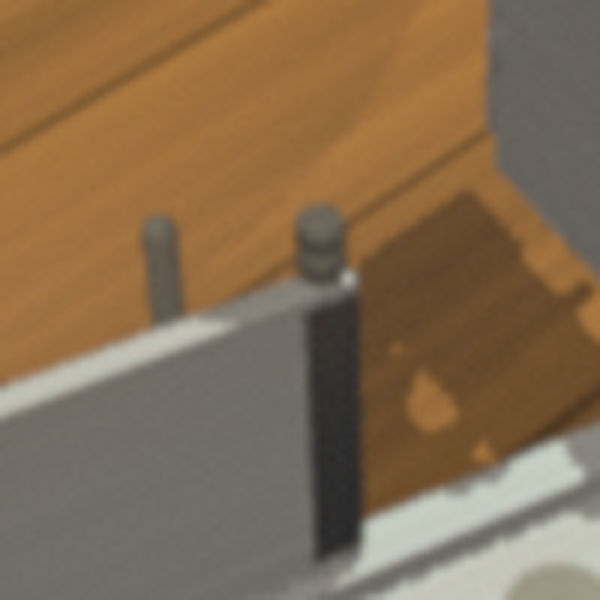

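View pics/side6.png

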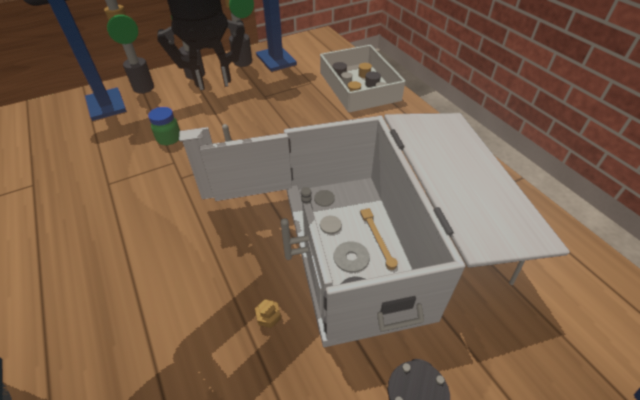

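```bash
python3 - <<'E'
from h import *
from scipy.spatial.transform import Rotation as Ro
np.set_printoptions(precision=4,suppress=True)
sd=(270+218/6-.42,150+249/6-.42); sc=(250+321/6-.42,120+223/6-.42)
print(tri("side",sd,"scene",sc),pl("side",sd,.194),pl("scene",sc,.194))
# head centre
b=(270+218/6-.42,150+267/6-.42); c=(250+321/6-.42,120+240/6-.42)
print(tri("side",b,"scene",c),pl("side",b,.182),pl("scene",c,.182))
s=env.get_state();M=Ro.from_rotvec(s["ee_rot"]).as_matrix();print(M)
T=np.array([.6068,.026,.235]);print(M.T@(pl("side",sd,.194)-s["ee_pos"]))
E
```

```text
(array([0.6165, 0.0271, 0.191 ]), np.float64(0.0005150510428850605)) [0.6154 0.0248 0.194 ] [0.6192 0.0244 0.194 ]
(array([0.6164, 0.0272, 0.1839]), np.float64(0.0010634951578640662)) [0.6173 0.0295 0.182 ] [0.6152 0.028  0.182 ]
[[-0.2585 -0.0003  0.966 ]
 [-0.966   0.0001 -0.2585]
 [ 0.     -1.     -0.0003]]
[0.2186 0.061  0.1126]
```

move_arm([
  [[3.6, 0, 1.8, 0, 0, 0, 0.45], [7.2, 0, 3.6, 0, 0, 0, 0.45], [10.8, 0, 5.4, 0, 0, 0, 0.45], [14.4, 0, 7.2, 0, 0, 0, 0.45], [18, 0, 9.1, 0, 0, 0, 0.45], [21, 0, 11, 0, 0, 0, 0.45], [21.7, 0, 11.3, 0, 0, 0, 0.45], [21.7, 0, 11.3, 0, 0, 0, 0.45]],
])

```text
time: 5.8
ee_pos: [0.6156, 0.0234, 0.2525]
ee_rot: [-1.075, 1.406, -1.401]
contact_force: [-0.2, -0.1, -0.8]
finger_gap: 0.0384
```

```bash
python3 - <<'E'
from h import *
import cv2
from scipy.spatial.transform import Rotation as Ro
s=env.get_state();M=Ro.from_rotvec(s["ee_rot"]).as_matrix();print(s["ee_pos"],M.round(3))
for p in [(.6165,.0262,.194)]: print(proj("wrist",np.array(p)),M.T@(np.array(p)-s["ee_pos"]))
im=env.grab_frame("wrist");cv2.imwrite("pics/w7.png",im[:,:,::-1])
s=env.get_state();print(s["ee_pos"])
E
```

```text
[0.61564151 0.02341005 0.25253557] [[-0.263 -0.005  0.965]
 [-0.965  0.    -0.263]
 [ 0.001 -1.    -0.005]]
[317.1700817  211.79174401] [-0.00297556  0.05853161  0.00036122]
[0.61536489 0.02547077 0.25298408]
```

View pics/w7.png

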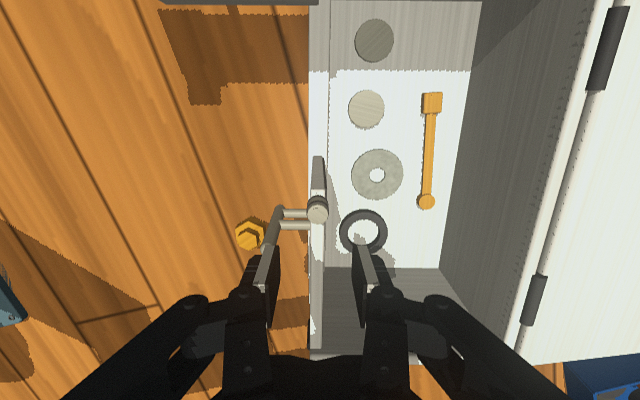

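move_arm([
  [[0, 2.5, 0.1, 0, 0, 0, 0.45], [0, 5, 0.1, 0, 0, 0, 0.45], [0, 7, 0.1, 0, 0, 0, 0.45], [0, 8.2, 0.1, 0, 0, 0, 0.45], [0, 8.2, 0.1, 0, 0, 0, 0.45], [0, 8.2, 0.1, 0, 0, 0, 0.45]],
])

```text
time: 6.35
ee_pos: [0.6161, 0.028, 0.1722]
ee_rot: [-1.077, 1.401, -1.396]
contact_force: [-0.3, -0.3, -0.0]
finger_gap: 0.0383
```

```bash
python3 - <<'E'
from h import *
import cv2
s=env.get_state();print(s["ee_pos"],s["contact_force"])
im=env.grab_frame("wrist");cv2.imwrite("pics/w8.png",im[:,:,::-1])
im=env.grab_frame("side");cv2.imwrite("pics/s8.png",cv2.resize(im[110:270,210:410,::-1],None,fx=3.5,fy=3.5,interpolation=cv2.INTER_CUBIC))
s=env.get_state();print(s["ee_pos"],s["contact_force"])
E
```

```text
[0.61611163 0.02798914 0.17224414] [-0.26182532 -0.27058987 -0.04984045]
[0.61758833 0.02709664 0.17425339] [0.48471432 0.91479366 0.4455799 ]
```

View pics/w8.png

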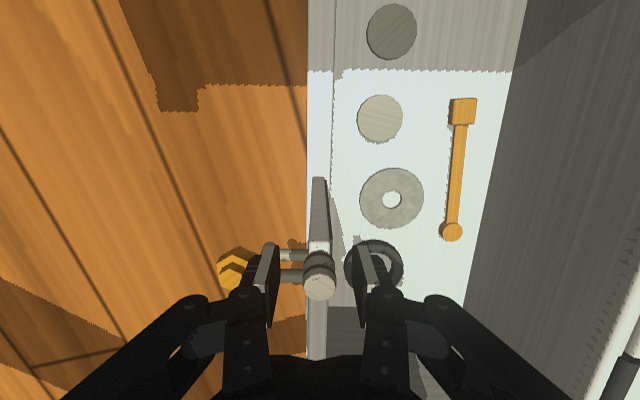

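View pics/s8.png

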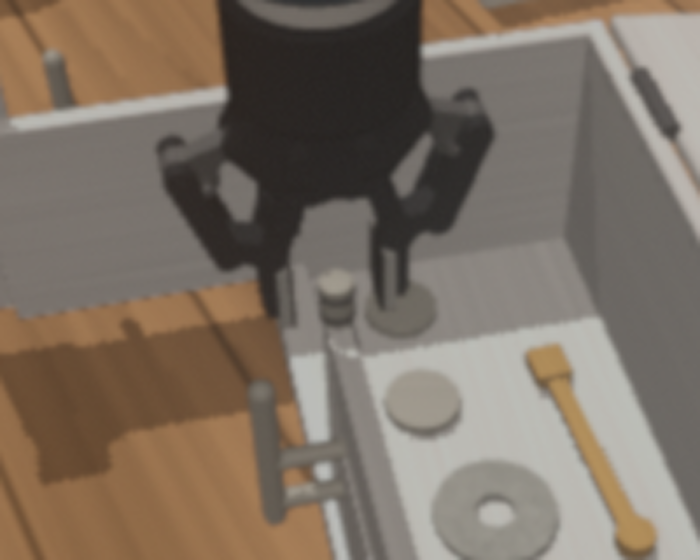

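move_arm([
  [[0, 0.2, 0.1, 0, 0, 0, 0.35], [0, 0.2, 0.1, 0, 0, 0, 0.25], [0, 0.2, 0.1, 0, 0, 0, 0.0], [0, 0.2, 0.1, 0, 0, 0, 0.0], [0, 0.2, 0.1, 0, 0, 0, 0.0], [0, 0.2, 0.1, 0, 0, 0, 0.0]],
])

```text
time: 6.95
ee_pos: [0.6175, 0.0261, 0.1723]
ee_rot: [-1.074, 1.401, -1.399]
contact_force: [-4.1, 2.0, 5.5]
finger_gap: 0.014
```

```bash
python3 - <<'E'
from h import *
import cv2
s=env.get_state();print(s["ee_pos"],s["contact_force"],s["finger_gap"])
im=env.grab_frame("side");cv2.imwrite("pics/s9.png",cv2.resize(im[110:270,210:410,::-1],None,fx=3.5,fy=3.5,interpolation=cv2.INTER_CUBIC))
E
```

```text
[0.61753745 0.02614163 0.17233204] [-4.12597667  1.96449737  5.45943447] 0.014009036213767595
```

View pics/s9.png

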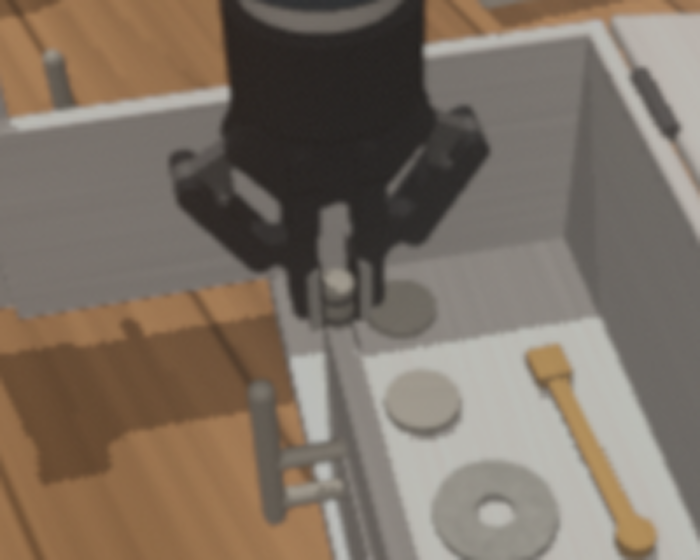

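move_arm([
  [[0, -0.4, 0.1, 0, 0, 0, 0], [0, -0.8, 0.1, 0, 0, 0, 0], [0, -1.2, 0.1, 0, 0, 0, 0], [0, -1.6, 0.1, 0, 0, 0, 0], [0, -2.0, 0.1, 0, 0, 0, 0], [0, -2.4, 0.1, 0, 0, 0, 0], [0, -2.7, 0.1, 0, 0, 0, 0], [0, -2.7, 0.1, 0, 0, 0, 0]],
])

```text
time: 7.67
ee_pos: [0.6176, 0.0262, 0.1981]
ee_rot: [-1.076, 1.403, -1.397]
contact_force: [-5.9, 3.3, 0.7]
finger_gap: 0.014
```

```bash
python3 - <<'E'
from h import *
s=env.get_state();print(s["ee_pos"],s["contact_force"],s["finger_gap"])
E
```

```text
[0.61758525 0.02615213 0.19805711] [-5.91311657  3.31732279  0.69013644] 0.013976826663848634
```

move_arm([
  [[0, -0.15, -0.1, 0, 0, 0, 0], [0, -0.3, -0.1, 0, 0, 0, 0], [0, -0.45, -0.1, 0, 0, 0, 0], [0, -0.45, -0.1, 0, 0, 0, 0]],
])

```text
time: 8.0
ee_pos: [0.6175, 0.0261, 0.2024]
ee_rot: [-1.075, 1.402, -1.398]
contact_force: [-3.0, 3.6, -3.5]
finger_gap: 0.0137
```

move_arm([
  [[0, -0.1, 0, 0, 0, 0, 0], [0, -0.2, 0, 0, 0, 0, 0], [0, -0.2, 0, 0, 0, 0, 0]],
])

```text
time: 8.25
ee_pos: [0.6174, 0.0261, 0.2026]
ee_rot: [-1.076, 1.403, -1.398]
contact_force: [-0.1, 4.7, -18.0]
finger_gap: 0.014
```

move_arm([
  [[0, 0.1, 0, 0, 0, 0, 0], [0, 0.1, 0, 0, 0, 0, 0], [0, 0.1, 0, 0, 0, 0, 0.15], [0, 0.1, 0, 0, 0, 0, 0.3], [0, 0.1, 0, 0, 0, 0, 0.45], [0, 0.1, 0, 0, 0, 0, 0.45]],
])

```text
time: 8.75
ee_pos: [0.6207, 0.0245, 0.2072]
ee_rot: [-1.068, 1.393, -1.405]
contact_force: [0.2, -0.8, 0.3]
finger_gap: 0.0386
```

```bash
python3 - <<'E'
from h import *
import cv2
s=env.get_state();print(s["ee_pos"],s["contact_force"],s["finger_gap"])
im=env.grab_frame("side");cv2.imwrite("pics/s10.png",cv2.resize(im[110:270,210:410,::-1],None,fx=3.5,fy=3.5,interpolation=cv2.INTER_CUBIC))
E
```

```text
[0.62068778 0.02446198 0.20722186] [ 0.23107388 -0.81707226  0.27763637] 0.038562518926721155
```

View pics/s10.png

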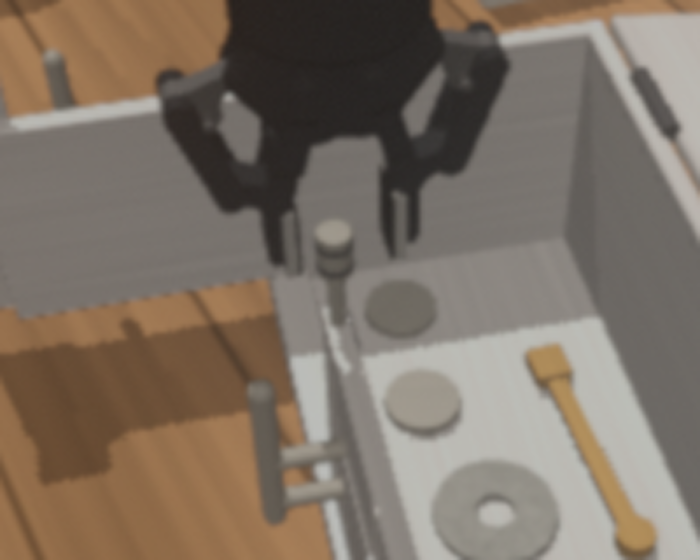

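Bolt is up and stays; head top at about (333,235) in the crop. Retreat straight up, then away.

move_arm([
  [[0, -2, 0, 0, 0, 0, 0.45], [0, -4.5, 0, 0, 0, 0, 0.45], [0, -7.5, 0, 0, 0, 0, 0.45], [0, -10, 0, 0, 0, 0, 0.45], [0, -10, -3, 0, 0, 0, 0.45], [0, -10, -7, 0, 0, 0, 0.45], [0, -10, -11, 0, 0, 0, 0.45], [0, -10, -11, 0, 0, 0, 0.45]],
])

```text
time: 9.47
ee_pos: [0.5055, 0.0559, 0.305]
ee_rot: [-1.076, 1.4, -1.398]
contact_force: [-0.0, 0.0, -0.1]
finger_gap: 0.0386
```

```bash
python3 - <<'E'
from h import *
import cv2
np.set_printoptions(precision=4,suppress=True)
for n,(x,y) in (("side",(175,110)),("scene",(220,70))):
  im=env.grab_frame(n);cv2.imwrite(f"pics/{n}11.png",cv2.resize(im[y:y+150,x:x+200,::-1],None,fx=4,fy=4,interpolation=cv2.INTER_CUBIC))
s=env.get_state();print(s["ee_pos"],s["contact_force"],s["time"])
E
```

```text
[0.5117 0.0542 0.3062] [0.3489 0.0397 0.3329] 9.5667
```

View pics/side11.png

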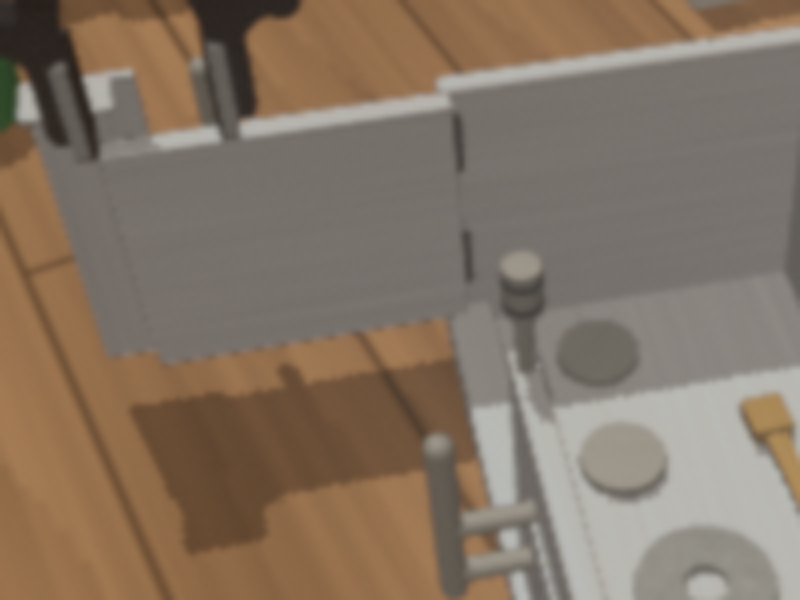

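View pics/scene11.png

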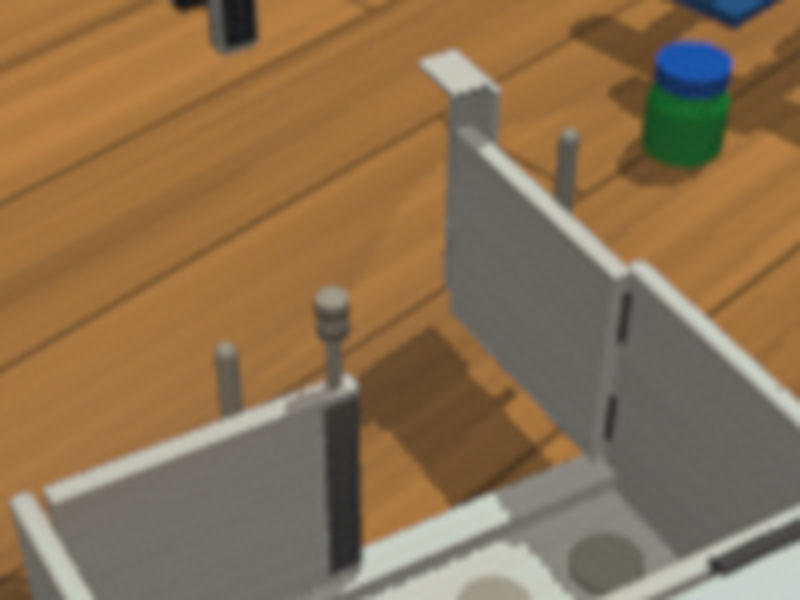

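```bash
python3 - <<'E'
from h import *
np.set_printoptions(precision=4,suppress=True)
S=lambda u,v:(220+u/4-.4,70+v/4-.4)
D=lambda u,v:(175+u/4-.4,110+v/4-.4)
print("bolt top",tri("side",D(521,266),"scene",S(332,299)))
print("passive handle",tri("side",D(436,445),"scene",S(226,352)))
print("active handle",pl("scene",S(568,135),.178))
p=pl("scene",S(468,132),.168);q=pl("scene",S(624,270),.168);print("door edge",p,q,np.degrees(np.arctan2(*(p-q)[1::-1])))
p=pl("scene",S(642,265),.17);q=pl("scene",S(790,380),.17);print("chest end",np.degrees(np.arctan2(*(p-q)[1::-1])))
s=env.get_state();print(s["ee_pos"])
E
```

```text
bolt top (array([0.6163, 0.0275, 0.222 ]), np.float64(0.0016299528393133248))
passive handle (array([0.5656, 0.0016, 0.1746]), np.float64(0.002058427968022565))
active handle [0.5683 0.2635 0.178 ]
door edge [0.5149 0.2366 0.168 ] [0.6626 0.1984 0.168 ] 165.49866072035468
chest end 169.03514150204114
[0.5117 0.0542 0.3062]
```

```bash
python3 -c "
from cell import env
print(env.finish_job())"
```

```text
the job is handed in; nothing more can be done
None
```

The active door now stands open about square to the chest front, the bolt is fully up and the passive door is still shut. I handed the job in at about 9.6 s, with the arm clear and touching nothing.

I gripped the active door's handle bar from above and swung the door through 89° about its hinge, then let go. I then gripped the bolt's head across the door and drew it up until it stopped. At the stop the force rose to 18 N with no further travel, so I backed off and released it.

The last pictures showed:
- **Active door:** open by about 88–89°.
- **Bolt:** its top measured 31 mm higher than before in the pictures (30.3 mm by the arm's reading), against the 30 mm full lift, and it stayed up after release.
- **Passive door:** its handle was within 1–2 mm of where it started in plan. Its height read about 3.5 mm lower than before, which I put down to measuring error.
- **Chest direction:** one rough measurement along the chest's end edge disagreed with the earlier ones by about 5°. I trusted the earlier measurements, because they agreed with each other.

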